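# Balance check of a shredder blade on the domed stand

### The arm

A 6-joint arm with a two-finger parallel gripper is mounted at the origin on the work surface. World frame = base frame: x ahead of the robot, y to its left, z up, the work surface at z = 0. Lengths are in m, angles in rad, forces in N, time in s.
With the tool pointing down it reaches from about 0.25 to 0.8 m from the base axis. Payload 8.5 kg.
Tool frame: the origin (TCP) lies at the very end of the fingers, on their centre line; the grasp point (between the pads) lies 19 mm behind it; z points along the fingers, y is the line along which they close (so a half turn about z gives the same grasp; the last joint's range is limited). The gripper opens to 85 mm and grips with 20 to 120 N. Pads are 22 mm wide; open, the fingers measure 114 mm over their backs; the gripper's body (76 mm by 85 mm) begins 54 mm behind the grasp point. The pads swing forward as they close: fully open they stand 13 mm farther back than shut.
Start: joints at [1.278, 0.238, -0.013, 1.319, 0, 1.571], TCP at [0.152, 0.503, 0.194] pointing down, gripper open.
Joint ranges: [-2.66, 2.66], [-1.03, 1.9], [-1.14, 1.46], [-1.82, 2.27], [-1.45, 1.34], [-3.14, 3.14]. Speed limits (rad/s): [2.22, 2.22, 2.79, 3.14, 3.14, 3.14].

### API

Orientations are given as [roll, pitch, yaw] about the fixed x, y, z axes, in that order (R = Rz(yaw) Ry(pitch) Rx(roll)).
In Python, from bench import env gives the robot as it stands.
- The arm moves only by the shell command python3 -m pendant 'ROWS' [FORCE]. ROWS is JSON, a list of rows, each a list of 3 entries, a list of its own where there are three numbers: the opening, from 0 (shut) to 1 (fully open), then the shift along the tool's x, y, z in mm, then the turn, a rotation vector about the tool's x, y, z in degrees. A call has 1 to 8 rows; each row shifts and turns the commanded pose from where the row before left it, along the tool's axes as they then stand; what a row does not reach is not made up. A row lasts 1/8 s, in which the tool goes at most 62.5 mm and 10.7 degrees, less where a joint would pass 70% of its speed; a pose out of reach is approached as far as the arm can. A call with a gripper value outside its range is refused whole. The fingers move at their own pace and stop on an object; FORCE is the grip in N (left out, the last holds). Time passes only in rows, so rows that do not move let the fingers close. It gives the time, the measured TCP pose, the force, the opening and the grip force at its end, in the units of the state.
- env.observe(): the state, without advancing time (a new reading comes with each control period).
- env.get_image(name): name is "scene" or "top"; returns the picture (384x512x3 uint8, red, green, blue); there is no depth.
- env.get_calibration(name): a dict with "fx", "fy", "cx", "cy" (pixels), "distortion" ([k1, k2, p1, p2, k3] as OpenCV has them; the pictures are not rectified), "world_from_camera" (4x4, takes a point from camera to world coordinates). Camera axes: x right, y up, looking along -z (the intrinsics and any distortion apply to the point x, -y, -z); pixel columns grow to the right and rows downward; lengths in m; the calibration is good to about 2 mm. A picture is of the moment at which its call begins. get_calibration takes no time and is no camera call.
- env.sign_off(): hands the job in; it is judged then, once.
The state is a dict: "t": time; "joint_positions": joint angles; "qvel": joint speeds; "joint_efforts": joint torques, N m; "eef_pos": TCP position; "tcp_rot": TCP orientation; "wrist_force": force on the tool from outside, world axes, zero at the start; "torque": the same for the moment, N m; "finger_gap": finger opening in m; "finger_force": force on a finger pad.
Only numpy, scipy, OpenCV 4.12 (cv2) and the standard library are available. Lean on these libraries where they do the work, as an engineer would, in place of code of your own. Each camera call takes 0.05 s, during which the arm holds its last target. There are 200 camera calls.

### The job

Check the balance of the shredder blade: lift off the clamping flange that lies on one end of it and put the flange aside, gently lay the bare blade across the top of the domed stand, along the channel between the two guard walls, so that it balances level on the dome and touches nothing else. When the bare blade is balanced and let go, gently set the flange, neck up, on the middle of the blade so that both stay balanced level. Do not knock over or shove the other things on the bench.

Things in the scene. Friction and masses are not known exactly. Their poses are not given: they have to be found in the camera images.
- blade: flat steel bar blade, 200 long (its x), 45 wide (y), 10 thick (z), flat on both sides, alike end for end and of even weight; a dark bore mark 22 across at its middle on the upper side. Origin: centre of its underside, which is also its balance point. 0.55 kg. Starts lying flat on the bench at any yaw.
- flange: steel clamping flange, solid of revolution: disc 60 across and 11 high below, short cone to 13, then a neck 36 across up to 36 high. Origin: centre of its underside, z up along the neck. About 0.3 kg. Starts standing on the upper side of the blade, 55 to 70 from the blade's middle towards the blade's +x end.
- stand: fixed steel balancing stand: base plate 130 (x) by 172 (y), 8 thick, carrying a domed steel cap of 70 radius of curvature in a collar 143 across and 42 high; the dome's top is 105 above the bench. The only dome on the bench. Origin: centre of the underside. x runs along the open channel between the guard walls. Its place and yaw vary.
- dome_top (a point): topmost point of the stand's dome, 105 above the bench; axes as the stand's.
- guards: the stand's two upright guard walls, each 110 long (x), 8 thick, tops 132 above the bench, their inner faces at y = +75 and -75 in the stand's frame, one either side of the dome. Origin: that of the stand.
- tin: bystander: upright metal tin, 80 across, 100 high. Origin: centre of the underside.
- bottle: bystander: upright plastic bottle, 66 across, 190 high. Origin: centre of the underside.
- jar: bystander: upright clear jar, 76 across, 120 high. Origin: centre of the underside.
- hammer: bystander: hammer 260 long lying along its x axis, handle to -x, head about 100 wide and 30 high. Origin: middle, underneath.
- wrench: bystander: wrench 180 long lying along its x axis, under 20 high. Origin: middle, underneath.
- carton: bystander: closed carton 75 (x) by 110 (y) by 45 high. Origin: centre of the underside.
- offcut: bystander: light timber offcut 100 (x) by 40 (y) by 30 high, lying close alongside the blade, on the blade's +y side, 40 to 55 clear of its edge. Origin: centre of the underside.
- sleeve: bystander: upright plastic pipe sleeve, open, 110 across, 75 high. Origin: centre of the underside. Beyond it and the carton, tool cases up to 180 high stand fixed along the back edge (x above 0.9); a toolbox (y above 0.55) and a steel box and bucket (y below -0.54), up to 210 high, stand fixed at the sides.
Things that resemble listed ones, but are neither listed nor needed, are in the scene too. What is meant by the flange is not purple, and is the smaller of those in its own colour. What is shaped like the blade but brown is not meant.

How it is judged:
On the way:
1. the bare blade is balanced on the dome: let go, level within 8 degrees, its middle within 14 mm of the dome's top, clear of the guards, with the flange not on it (horizontal distance between blade and dome_top below 0.014 m and z of blade in the frame of dome_top between -0.005 and 0.005 m and angle between blade's own z axis and vertical below 0.14 rad and contact force between blade and guards below 0.05 N and contact force between blade and the fingers below 0.05 N and linear speed of blade below 0.03 m/s and contact force between blade and flange below 0.05 N and distance between flange and blade above 0.06 m), for 0.4 s.
At the end, for the whole second after the job is handed in: The blade rests on the dome alone, level within 8 degrees, its middle within 14 mm of the dome's top, clear of the guards. The flange stands neck up, flat on the blade, its centre within 14 mm of the blade's middle and clear of the guards. Both are almost still and released (horizontal distance between blade and dome_top below 0.014 m and z of blade in the frame of dome_top between -0.005 and 0.005 m and angle between blade's own z axis and vertical below 0.14 rad and contact force between each of blade, flange and guards below 0.05 N and contact force between blade and the fingers below 0.05 N and linear speed of blade below 0.03 m/s and horizontal distance between flange and blade below 0.014 m and z of flange in the frame of blade between 0.006 and 0.014 m and angle between the z axis of flange and the z axis of blade, either way round below 0.1 rad and angle between flange's own z axis and vertical below 0.2 rad and linear speed of flange below 0.04 m/s); the robot touches nothing.
It fails at once if a bystander is shoved more than 40 mm or tipped over (distance of any of tin, bottle, jar, hammer, wrench, carton, sleeve, offcut from where it was at the start of the episode above 0.04 m or angle between any of tin, bottle, jar, hammer, wrench, carton, sleeve, offcut's own z axis and vertical above 0.5 rad).
It fails at once if the blade is dropped or rammed onto the stand, or the flange onto the blade (more than 80 N) (contact force between blade and stand above 80 N or contact force between flange and blade above 80 N).
It also fails if it takes over 72 s, if anything falls off the work surface, if the arm or the gripper's body presses on something with over 40 N, if the wrist force passes 120 N, or if a joint passes its speed limit or range.

## Working session

There is one attempt and no reset: what is moved stays moved. The work goes in short steps, Python scripts to look and compute and a shell command to move; the robot and the scene stay as the last step left them, time stands still between calls to the robot, and variables do not carry over. Pictures are saved under pics/ and viewed, at most 10 in all, crops included, and the job is handed in when it is done.

```bash
mkdir -p pics; ls
python3 - <<'E'
from bench import env
import cv2
for n in("scene","top"):
    im=env.get_image(n); cv2.imwrite(f"pics/{n}0.png",cv2.resize(im[:,:,::-1],(800,600),interpolation=cv2.INTER_CUBIC))
    cv2.imwrite(f"raw_{n}.png",im[:,:,::-1])
    print(env.get_calibration(n))
print(env.observe())
E
```

```text
pics
{'fx': 367.2931378754074, 'fy': 367.2931378754074, 'cx': 252.23047013978743, 'cy': 194.0791975897936, 'distortion': array([-0.0085555,  0.       ,  0.       ,  0.       ,  0.       ]), 'world_from_camera': array([[ 0.73256512, -0.4404542 ,  0.5189879 ,  1.13608103],
       [ 0.68059369,  0.46066419, -0.56971987, -0.71266951],
       [ 0.01185637,  0.77057679,  0.63723687,  0.91027421],
       [ 0.        ,  0.        ,  0.        ,  1.        ]])}
{'fx': 360.5532990090257, 'fy': 360.5532990090257, 'cx': 255.39132666910234, 'cy': 185.73854914766056, 'distortion': array([-0.02509501,  0.        ,  0.        ,  0.        ,  0.        ]), 'world_from_camera': array([[-0.025552  ,  0.99816399, -0.0549158 ,  0.40521664],
       [-0.99947811, -0.02442238,  0.02114372,  0.01686412],
       [ 0.01976372,  0.05542741,  0.9982671 ,  1.18229291],
       [ 0.        ,  0.        ,  0.        ,  1.        ]])}
{'t': 0.1, 'joint_positions': array([ 1.27799157e+00,  2.38755426e-01, -1.41617770e-02,  1.31916372e+00,
       -6.56056351e-06,  1.57079032e+00]), 'qvel': array([ 0.00097581, -0.00075773,  0.00348429, -0.00276523,  0.00067805,
        0.00060596]), 'joint_efforts': array([-4.05181936e-04, -5.39719319e+01,  3.46998525e+01,  1.34245312e-02,
       -1.46605435e-04, -1.45276584e-05]), 'eef_pos': array([0.15142206, 0.50227145, 0.19382693]), 'tcp_rot': array([-3.14030805e+00,  6.55283617e-06,  2.84879392e+00]), 'wrist_force': array([-0.64917353, -0.33868656, -0.56880798]), 'torque': array([ 0.05793011, -0.01480801,  0.01071557]), 'finger_force': 0.0, 'finger_gap': 0.08562124937233488}
```

View pics/top0.png

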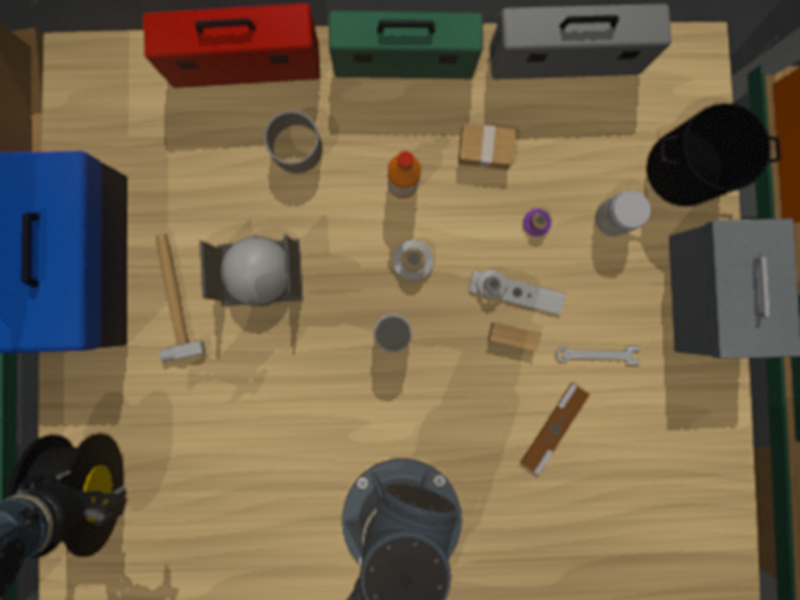

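View pics/scene0.png

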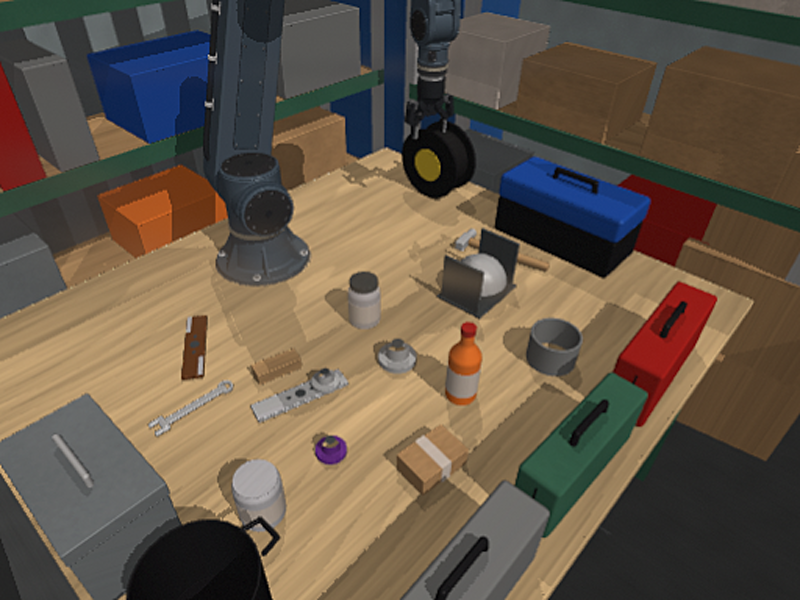

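Flange candidates in the top view (800x600 px):
- (537,222): purple, so excluded.
- (412,260): grey and larger.
- (492,285): grey and smaller, lying on the blade, so this is the one meant.

The blade is the grey bar centred near (517,293). The brown bar at (555,428) is excluded. The stand is at (255,270). I'll confirm in a crop and check the thing at the gripper.

```bash
cat > h.py <<'E'
import numpy as np, cv2
from bench import env
def cal(n):
    c=env.get_calibration(n); K=np.array([[c['fx'],0,c['cx']],[0,c['fy'],c['cy']],[0,0,1]]); return K,c['distortion'],c['world_from_camera']
def w(n,px,z):
    K,d,T=cal(n); p=cv2.undistortPoints(np.array(px,float).reshape(-1,1,2),K,d).reshape(-1,2)
    r=np.c_[p[:,0],-p[:,1],-np.ones(len(p))]@T[:3,:3].T; o=T[:3,3]
    return o+r*((z-o[2])/r[:,2])[:,None]
def pj(n,P):
    K,d,T=cal(n); q=(np.atleast_2d(np.array(P,float))-T[:3,3])@T[:3,:3]; q=q*[1,-1,-1]
    return cv2.projectPoints(q,np.zeros(3),np.zeros(3),K,d)[0].reshape(-1,2)
def crop(im,x,y,wd,ht,s): return cv2.resize(im[y:y+ht,x:x+wd],None,fx=s,fy=s,interpolation=cv2.INTER_NEAREST)
E
python3 - <<'E'
from h import *
t=cv2.imread('raw_top.png'); s=cv2.imread('raw_scene.png')
a=crop(t,250,130,120,100,4)   # blade
b=crop(t,120,140,80,70,4)  # stand
c=crop(s,240,40,80,100,4)
o=np.zeros((600,800,3),np.uint8)
o[:400,:480]=a;o[:280,480:800]=b;o[280:600,480:800]=c[:320]
cv2.imwrite('pics/c1.png',o)
f=1.5625
print(w('top',np.array([[492/f,275/f]]),.04), w('top',np.array([[472,284],[563,303],[517,292]])/f,.01), w('top',[[255/f,270/f]],.105), w('top',[[512/f,338/f]],.03))
print(pj('top',[env.observe()['eef_pos']])*f,pj('scene',[env.observe()['eef_pos']])*f)
E
```

```text
[[ 0.49452574 -0.19794131  0.04      ]] [[ 0.47899291 -0.16089792  0.01      ]
 [ 0.43443086 -0.35128537  0.01      ]
 [ 0.45991883 -0.2549656   0.01      ]] [[0.50994023 0.26858048 0.105     ]] [[ 0.36487309 -0.23654409  0.03      ]]
[[110.22760242 475.71169346]] [[427.64947097 150.75630955]]
```

View pics/c1.png

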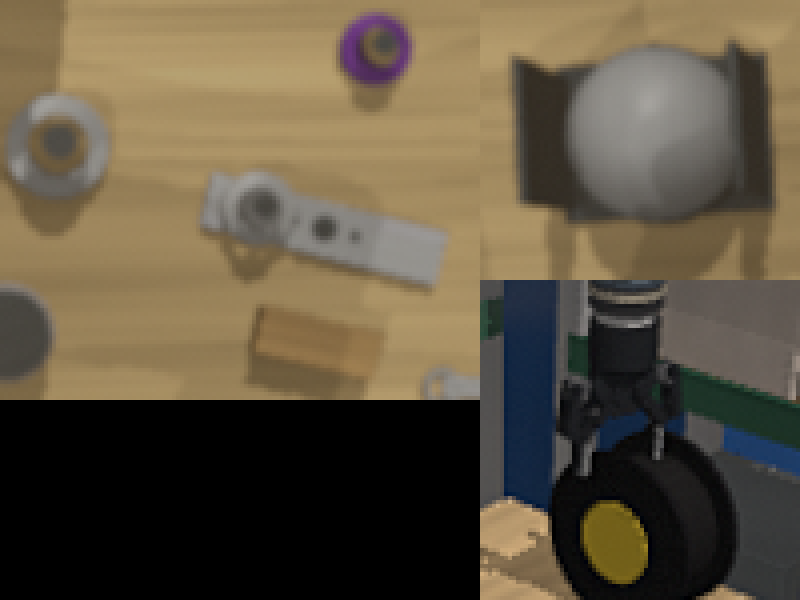

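Crop confirms: the smaller grey flange sits on the grey blade, with its neck at crop (262,205). The blade corners are at crop (213,172), (203,230), (447,232) and (432,290), and the bore is at (324,228). The reel is clutter near the gripper, so I'll rise straight up first, then measure.

```bash
python3 -m pendant '[[1,[0,0,-40],[0,0,0]],[1,[0,0,-40],[0,0,0]],[0.8,[0,0,-20],[0,0,0]],[0.8,[0,0,0],[0,0,0]]]' 40
python3 - <<'E'
from h import *
r=lambda L:[(250+x/4-.375,130+y/4-.375) for x,y in L]
c=w('top',r([(213,172),(203,230),(432,290),(447,232)]),.01); print(c.mean(0), c)
print('bore',w('top',r([(324,228)]),.01))
d=c[[0,1]].mean(0)-c[[2,3]].mean(0); print(np.linalg.norm(d),np.degrees(np.arctan2(d[1],d[0])))
print('flange',w('top',r([(258,207)]),.015),w('top',r([(263,205)]),.046))
q=lambda L:[(120+(x-480)/4-.375,140+y/4-.375) for x,y in L]
print('dome',w('top',q([(655,133)]),.035),'guardtops',w('top',q([(513,58),(520,205),(767,50),(775,205)]),.132))
print('offcut',w('top',r([(318,330)]),.03))
s=env.get_image('scene'); s=s[:,:,::-1]
o=np.zeros((600,800,3),np.uint8); o[:300,:400]=crop(s,150,215,100,75,4); o[:320,400:800]=crop(s,270,135,100,80,4)
for P,off in (([*c,c.mean(0)],(150,215,0)),([[.51,.268,.105]],(270,135,400))):
    for p in pj('scene',P): print(((p-off[:2]+.5)*4+[off[2],0]).round())
cv2.imwrite('pics/c2.png',o)
E
```

```text
t: 0.6
eef_pos: [0.1517, 0.5032, 0.2953]
tcp_rot: [3.14, -0.0, 2.849]
wrist_force: [-0.1, 0.5, -0.6]
finger_gap: 0.0682
finger_force: 0.0
[ 0.45831579 -0.25403469  0.01      ] [[ 0.5088847  -0.16449552  0.01      ]
 [ 0.46157872 -0.154736    0.01      ]
 [ 0.407804   -0.34126435  0.01      ]
 [ 0.45499576 -0.3556429   0.01      ]]
bore [[ 0.46077488 -0.25415667  0.01      ]]
0.19636090455763636 74.08878968832451
flange [[ 0.47898301 -0.19955839  0.015     ]] [[ 0.47851656 -0.19784892  0.046     ]]
dome [[0.51649186 0.28438305 0.035     ]] guardtops [[0.56458395 0.3647709  0.132     ]
 [0.45699393 0.36026878 0.132     ]
 [0.56604529 0.17938578 0.132     ]
 [0.45245147 0.17532776 0.132     ]]
offcut [[ 0.37814717 -0.24168436  0.03      ]]
[293. 118.]
[263.  83.]
[ 43. 173.]
[ 65. 216.]
[170. 146.]
[540. 126.]
```

View pics/c2.png

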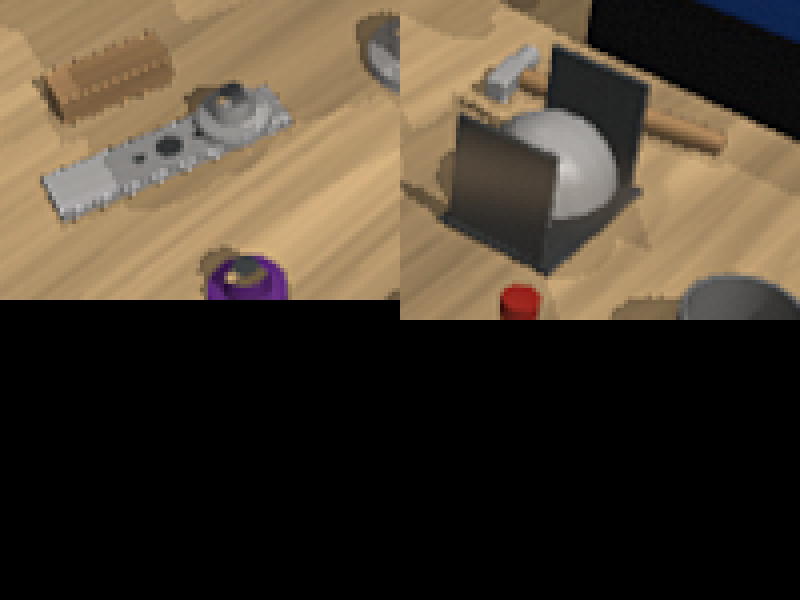

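Run:
```python
from h import *
from scipy.optimize import least_squares
S=lambda L:np.array([(270+(x-400)/4-.375,135+y/4-.375) for x,y in L])
T=lambda L:np.array([(120+(x-480)/4-.375,140+y/4-.375) for x,y in L])
cs=S([(460,117),(556,157),(552,45),(648,87)]); ms=np.array([[-55,-80,132],[55,-80,132],[-55,78,132],[55,78,132]])/1000
ct=T([(513,58),(520,205)]); mt=np.array([[55,83,132],[-55,83,132]])/1000
ds=S([(616,168),(560,108),(602,130)]); dt=T([(567,133),(655,46),(655,220),(592,73),(592,193)])
def rd(n,px,c):
    a=w(n,px,0.);b=w(n,px,.3);u=(b-a)/np.linalg.norm(b-a,axis=1)[:,None];v=c-a
    return np.linalg.norm(v-(v*u).sum(1)[:,None]*u,axis=1)-.07
def f(p,wt=(1,1,1,1)):
    R=np.array([[np.cos(p[2]),-np.sin(p[2]),0],[np.sin(p[2]),np.cos(p[2]),0],[0,0,1]]);t=np.array([p[0],p[1],0]);c=t+[0,0,.035]
    return np.r_[wt[0]*(pj('scene',ms@R.T+t)-cs).ravel(),wt[1]*(pj('top',mt@R.T+t)-ct).ravel(),wt[2]*rd('scene',ds,c)*350,wt[3]*rd('top',dt,c)*320]
for wt in [(1,1,1,1),(1,0,0,0),(.1,.1,1,1),(.1,.1,0,1)]:
    r=least_squares(f,[.51,.27,0],args=(wt,)); print(wt,r.x[:2].round(4),np.degrees(r.x[2]).round(1),f(r.x).round(1))
```

```text
(1, 1, 1, 1) [0.5157 0.2808] 3.0 [-0.4 -0.9  0.6  0.7  0.1 -0.1  0.3 -0.5 -0.6 -0.5 -0.2  0.2 -0.2  0.8
  1.3  0.2 -0.1 -0.5  0.  -0.1]
(1, 0, 0, 0) [0.5159 0.2794] 2.9 [-0.6 -0.7  0.4  0.8 -0.   0.   0.2 -0.3 -0.1 -0.7  0.2  0.1  0.1  1.1
  1.6  0.6 -0.2 -0.4  0.3  0.3]
(0.1, 0.1, 1, 1) [0.5159 0.2821] 3.1 [-0.1 -1.   0.9  0.5  0.3 -0.2  0.5 -0.6 -1.1 -0.6 -0.6  0.2 -0.5  0.6
  0.9 -0.2 -0.2 -0.4 -0.3 -0.3]
(0.1, 0.1, 0, 1) [0.5161 0.2809] 3.1 [-0.2 -0.8  0.8  0.7  0.2 -0.1  0.4 -0.5 -0.7 -0.6 -0.2  0.1 -0.3  0.8
  1.2  0.1 -0.2 -0.3 -0.1  0. ]
```

```bash
cat >> h.py <<'E'
from scipy.spatial.transform import Rotation as Ro
def go(x,y,z,yaw=None):
    s=env.observe(); R=Ro.from_euler('xyz',s['tcp_rot']); 
    print('shift mm',(R.inv().apply(np.array([x,y,z])-s['eef_pos'])*1000).round(1))
    if yaw is not None:
        d=(R.inv()*Ro.from_euler('xyz',[np.pi,0,np.radians(yaw)])).as_rotvec(degrees=True); print('turn deg',d.round(1))
    print('t',s['t'],'pos',s['eef_pos'].round(4),'yaw',np.degrees(s['tcp_rot'][2]).round(1),'j',s['joint_positions'].round(2),'F',s['wrist_force'].round(1))
E
python3 -m pendant '[[0.8,[-32,-36,0],[0,0,0]],[0.8,[-32,-36,0],[0,0,0]],[0.8,[-32,-36,0],[0,0,0]],[0.8,[-32,-36,0],[0,0,0]],[0.8,[-32,-36,0],[0,0,0]],[0.8,[-32,-36,0],[0,0,0]],[0.8,[-32,-36,0],[0,0,0]],[0.8,[-32,-36,0],[0,0,0]]]'; python3 -m pendant '[[0.8,[-32,-36,0],[0,0,0]],[0.8,[-32,-36,0],[0,0,0]],[0.8,[-32,-36,0],[0,0,0]],[0.8,[-32,-36,0],[0,0,0]],[0.8,[-32,-36,0],[0,0,0]],[0.8,[-32,-36,0],[0,0,0]],[0.8,[-32,-36,0],[0,0,0]],[0.8,[0,0,0],[0,0,0]]]'; python3 -c "
from h import *
go(.4788,-.1985,.12,163.2)"
```

```text
t: 1.65
eef_pos: [0.3133, 0.1513, 0.293]
tcp_rot: [-3.14, -0.001, 2.849]
wrist_force: [-0.2, 1.2, 0.8]
finger_gap: 0.0682
finger_force: 0.0
t: 2.65
eef_pos: [0.4555, -0.1552, 0.2919]
tcp_rot: [-3.141, -0.003, 2.846]
wrist_force: [-0.2, 0.4, 0.5]
finger_gap: 0.0681
finger_force: 0.0
shift mm [-35.5 -34.5 171.8]
turn deg [-0.  -0.2 -0.2]
t 2.65 pos [ 0.4555 -0.1552  0.2919] yaw 163.0 j [-0.33  0.15  0.12  1.54 -0.   -0.03] F [-0.2  0.4  0.5]
```

```bash
python3 -m pendant '[[0.8,[-18,-17,45],[0,0,0]],[0.8,[-18,-17,45],[0,0,0]],[0.8,[0,0,45],[0,0,0]],[0.8,[0,0,45],[0,0,0]],[0.8,[0,0,20],[0,0,0]],[0.8,[0,0,10],[0,0,0]],[0.8,[0,0,0],[0,0,0]]]'; python3 -c "
from h import *
s=env.get_image('scene')[:,:,::-1]
cv2.imwrite('pics/c3.png',crop(s,160,190,100,80,6))
go(.4788,-.1985,.024,163.2)
print((pj('scene',[env.observe()['eef_pos']])-[160,190])*6)"
```

```text
t: 3.52
eef_pos: [0.4793, -0.1953, 0.084]
tcp_rot: [3.142, -0.001, 2.849]
wrist_force: [0.2, -0.2, 0.3]
finger_gap: 0.0686
finger_force: 0.0
shift mm [ 0.2 -3.1 60.8]
turn deg [-0.  0.  0.]
t 3.575 pos [ 0.4799 -0.1956  0.0848] yaw 163.2 j [-0.39  0.29 -0.24  1.05 -0.   -0.09] F [ 0.9 -0.1 -0.8]
[[290.46098542 231.15931075]]
```

View pics/c3.png

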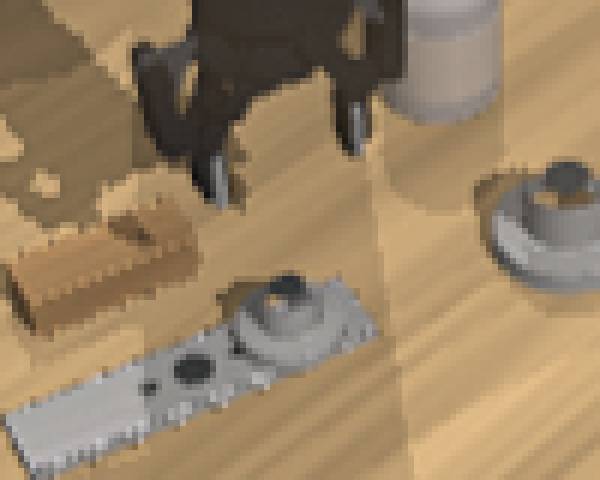

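The fingers straddle the flange line: tips at (222,205) and (358,153), neck top at (290,282). Now descend and grip.

```bash
python3 -c "
from h import *
print(w('scene',[[160+290/6-.4,190+283/6-.4]],.046))"
python3 -m pendant '[[0.8,[0,-3,25],[0,0,0]],[0.8,[0,0,20],[0,0,0]],[0.8,[0,0,10],[0,0,0]],[0.8,[0,0,5],[0,0,0]],[0.3,[0,0,0],[0,0,0]],[0.2,[0,0,0],[0,0,0]],[0.2,[0,0,0],[0,0,0]],[0.2,[0,0,0],[0,0,0]]]' 40;python3 -m pendant '[[0.2,[0,0,0],[0,0,0]]]'; python3 -c "
from h import *
go(.4788,-.1985,.024,163.2)"
```

```text
[[ 0.4760406  -0.19752572  0.046     ]]
t: 4.58
eef_pos: [0.4792, -0.1989, 0.0247]
tcp_rot: [-3.141, 0.0, 2.849]
wrist_force: [1.2, 0.8, 0.9]
finger_gap: 0.0174
finger_force: 0.0
t: 4.7
eef_pos: [0.479, -0.1988, 0.0245]
tcp_rot: [-3.141, 0.0, 2.849]
wrist_force: [0.9, -0.8, -0.1]
finger_gap: 0.0173
finger_force: 0.0
shift mm [0.3 0.2 0.5]
turn deg [-0.  0.  0.]
t 4.7 pos [ 0.479  -0.1988  0.0245] yaw 163.2 j [-0.39  0.34 -0.33  0.9  -0.   -0.1 ] F [ 0.9 -0.8 -0.1]
```

Gap is 17 mm with no force, so the neck isn't between the pads. Take a look.

```bash
python3 -c "
from h import *
s=env.get_image('scene')[:,:,::-1];t=env.get_image('top')[:,:,::-1]
o=np.hstack([crop(s,160,190,100,100,4),crop(t,270,120,100,100,4)])
cv2.imwrite('pics/c4.png',o)
P=env.observe()['eef_pos']
print((pj('scene',[P])-[160,190])*4,(pj('top',[P])-[270,120])*4+[400,0])"
```

```text
[[194.68431781 208.09114892]] [[577.72167647 244.73196439]]
```

View pics/c4.png

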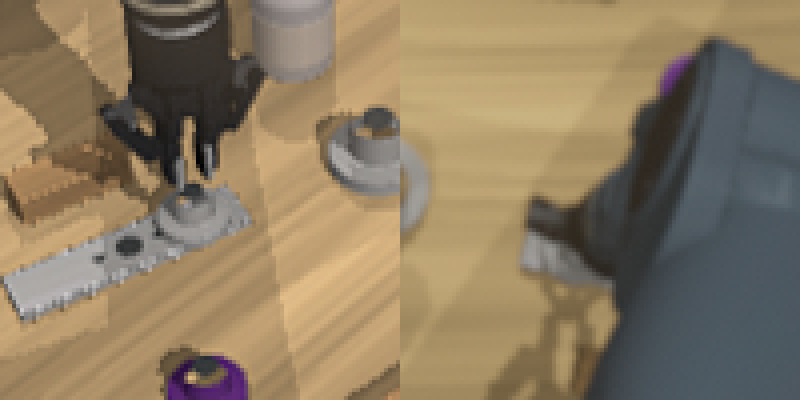

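```bash
python3 -c "
from h import *
for z in (.085,.098,.11,.12,.13): print(z,pj('scene',[[.4796,-.1955,z]]))
print('seen',160+290/6-.4,190+180/6-.4)
for z in (.025,.04,.05,.06): print(z,pj('scene',[[.479,-.1988,z]]))
print('seen',160+194/4-.4,190+181/4-.4)
print('init')
for z in (.194,.207,.22,.24): print(z,pj('scene',[[.1514,.5023,z]]))
print('seen',425/1.5625,135/1.5625)
"
python3 -m pendant '[[0.2,[0,0,-30],[0,0,0]],[0.2,[0,0,-30],[0,0,0]],[0.2,[0,0,-30],[0,0,0]],[0.8,[0,0,0],[0,0,0]],[0.8,[0,0,0],[0,0,0]]]'; python3 -c "
from h import *
cv2.imwrite('r1s.png',env.get_image('scene')[:,:,::-1]);cv2.imwrite('r1t.png',env.get_image('top')[:,:,::-1])
go(.4788,-.1985,.024,163.2)"
```

```text
0.085 [[208.36369002 228.40475368]]
0.098 [[208.09712006 225.46111948]]
0.11 [[207.8476722  222.70603698]]
0.12 [[207.63727042 220.38181579]]
0.13 [[207.42452954 218.03139068]]
seen 207.93333333333334 219.6
0.025 [[208.66803837 241.90913404]]
0.04 [[208.3718468  238.72303815]]
0.05 [[208.17175105 236.57025282]]
0.06 [[207.96950839 234.39405757]]
seen 208.1 234.85
init
0.194 [[273.69789598  96.44467763]]
0.207 [[273.83909924  93.73173287]]
0.22 [[273.9816956   90.99172119]]
0.24 [[274.2038417   86.72254462]]
seen 272.0 86.4
t: 5.42
eef_pos: [0.4787, -0.1986, 0.1139]
tcp_rot: [-3.142, -0.001, 2.849]
wrist_force: [-0.1, -0.1, -0.9]
finger_gap: 0.0529
finger_force: 0.0
shift mm [-0.6  0.1 89.4]
turn deg [ 0.  -0.1  0. ]
t 5.525 pos [ 0.4783 -0.1985  0.1134] yaw 163.2 j [-0.39  0.27 -0.19  1.12 -0.   -0.1 ] F [-0.6 -0.6 -0.5]
```

Tips are seen consistently about 33 mm higher than the reported TCP, so the reported height doesn't fit the bench. I'll descend in small steps, watching force.

```bash
python3 -m pendant '[[0.8,[0,0,40],[0,0,0]],[0.8,[0,0,40],[0,0,0]],[0.8,[0,0,10],[0,0,0]],[0.8,[0,0,8],[0,0,0]],[0.8,[0,0,8],[0,0,0]],[0.8,[0,0,0],[0,0,0]]]'; python3 -m pendant '[[0.35,[0,0,0],[0,0,0]],[0.35,[0,0,0],[0,0,0]],[0.35,[0,0,0],[0,0,0]],[0.35,[0,0,0],[0,0,0]]]' 30
```

```text
t: 6.28
eef_pos: [0.4792, -0.1989, 0.0086]
tcp_rot: [-3.141, 0.0, 2.849]
wrist_force: [0.3, 0.8, 0.2]
finger_gap: 0.0679
finger_force: 0.0
t: 6.78
eef_pos: [0.4792, -0.1989, 0.0087]
tcp_rot: [-3.141, 0.0, 2.849]
wrist_force: [-0.2, -0.7, 1.8]
finger_gap: 0.0295
finger_force: 1.2
```

```bash
python3 -c "
from h import *
s=env.get_image('scene')[:,:,::-1];t=env.get_image('top')[:,:,::-1]
a=cv2.resize(s[205:270,175:242],(400,390),interpolation=cv2.INTER_NEAREST);r=cv2.imread('r1s.png')[185:250,175:242]
b=cv2.resize(r,(400,390),interpolation=cv2.INTER_NEAREST)
cv2.imwrite('pics/c5.png',np.hstack([a,b]))"
```

```text
(no output)
```

View pics/c5.png

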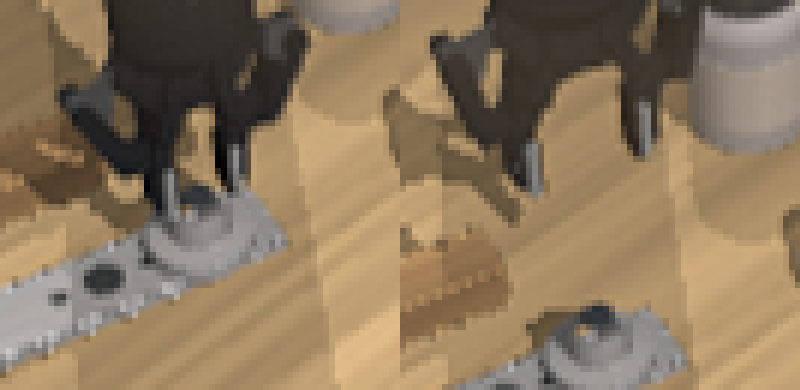

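The fingers now straddle the neck near its top. The tips really are higher than stated, and the gap reads a little small. Open, go 14 mm lower, grip.

```bash
python3 -m pendant '[[0.7,[0,0,0],[0,0,0]],[0.7,[0,0,0],[0,0,0]],[0.7,[0,0,5],[0,0,0]],[0.7,[0,0,5],[0,0,0]],[0.7,[0,0,4],[0,0,0]],[0.7,[0,0,0],[0,0,0]]]'; python3 -m pendant '[[0.1,[0,0,0],[0,0,0]],[0.1,[0,0,0],[0,0,0]],[0.1,[0,0,0],[0,0,0]],[0.1,[0,0,0],[0,0,0]],[0.1,[0,0,0],[0,0,0]],[0.1,[0,0,0],[0,0,0]]]' 40
```

```text
t: 7.62
eef_pos: [0.4786, -0.1987, -0.0061]
tcp_rot: [-3.142, -0.001, 2.849]
wrist_force: [0.4, -0.2, -0.2]
finger_gap: 0.0597
finger_force: 0.0
t: 8.38
eef_pos: [0.4791, -0.1991, -0.0052]
tcp_rot: [-3.141, 0.0, 2.849]
wrist_force: [-1.5, -1.1, 5.6]
finger_gap: 0.034
finger_force: 39.8
```

```bash
python3 -m pendant '[[0.1,[0,0,-5],[0,0,0]],[0.1,[0,0,-10],[0,0,0]],[0.1,[0,0,-30],[0,0,0]],[0.1,[0,0,-45],[0,0,0]],[0.1,[0,0,-45],[0,0,0]],[0.1,[0,0,-45],[0,0,0]],[0.1,[0,0,-10],[0,0,0]],[0.1,[0,0,0],[0,0,0]]]'; python3 -c "
from h import *
go(.33,.14,.18,163.2)"
```

```text
t: 9.38
eef_pos: [0.479, -0.1987, 0.1842]
tcp_rot: [-3.142, 0.0, 2.849]
wrist_force: [-0.9, -0.6, -5.3]
finger_gap: 0.0343
finger_force: 40.9
shift mm [240.4 281.3   4.1]
turn deg [-0.  0.  0.]
t 9.375 pos [ 0.479  -0.1987  0.1842] yaw 163.2 j [-0.39  0.23 -0.05  1.29 -0.   -0.1 ] F [-0.9 -0.6 -5.3]
```

```bash
python3 -m pendant '[[0.1,[30,35,0],[0,0,0]],[0.1,[30,35,0],[0,0,0]],[0.1,[30,35,0],[0,0,0]],[0.1,[30,35,0],[0,0,0]],[0.1,[30,35,0],[0,0,0]],[0.1,[30,35,0],[0,0,0]],[0.1,[30,35,0],[0,0,0]],[0.1,[30,35,0],[0,0,0]]]';python3 -m pendant '[[0.1,[0,0,45],[0,0,0]],[0.1,[0,0,45],[0,0,0]],[0.1,[0,0,45],[0,0,0]],[0.1,[0,0,30],[0,0,0]],[0.1,[0,0,15],[0,0,0]],[0.1,[0,0,10],[0,0,0]],[0.1,[0,0,4],[0,0,0]],[0.1,[0,0,0],[0,0,0]]]'
```

```text
t: 10.38
eef_pos: [0.3282, 0.1393, 0.1826]
tcp_rot: [-3.14, -0.002, 2.849]
wrist_force: [1.5, 0.6, -3.9]
finger_gap: 0.0345
finger_force: 41.0
t: 11.38
eef_pos: [0.3299, 0.1385, -0.0097]
tcp_rot: [-3.141, -0.0, 2.849]
wrist_force: [-0.9, 0.3, -3.6]
finger_gap: 0.0344
finger_force: 41.1
```

```bash
python3 -m pendant '[[0.1,[0,0,3],[0,0,0]],[0.1,[0,0,2],[0,0,0]],[0.1,[0,0,0],[0,0,0]]]';python3 -m pendant '[[0.5,[0,0,0],[0,0,0]],[0.7,[0,0,0],[0,0,0]],[0.7,[0,0,0],[0,0,0]],[0.7,[0,0,0],[0,0,0]]]'; python3 -c "
from h import *
go(.459,-.254,.2,74)"
```

```text
t: 11.75
eef_pos: [0.33, 0.1386, -0.0145]
tcp_rot: [-3.142, 0.0, 2.849]
wrist_force: [-0.1, 0.5, -4.5]
finger_gap: 0.0342
finger_force: 41.2
t: 12.25
eef_pos: [0.3302, 0.1386, -0.0145]
tcp_rot: [3.142, 0.0, 2.849]
wrist_force: [-0.7, -0.5, 0.8]
finger_gap: 0.0599
finger_force: 0.0
shift mm [-236.7 -338.7 -214.5]
turn deg [ 0.   0.  89.2]
t 12.25 pos [ 0.3302  0.1386 -0.0145] yaw 163.2 j [ 0.4   0.16 -0.73  0.68 -0.    0.69] F [-0.7 -0.5  0.8]
```

```bash
python3 -m pendant '[[0.7,[0,0,-45],[0,0,0]],[0.7,[0,0,-45],[0,0,0]],[0.7,[0,0,-45],[0,0,0]],[0.7,[0,0,-45],[0,0,0]],[0.7,[0,0,-35],[0,0,0]],[0.7,[0,0,0],[0,0,0]]]'
python3 - <<'E'
from h import *
t=env.get_image('top')[:,:,::-1]; cv2.imwrite('r2t.png',t)
hsv=cv2.cvtColor(np.ascontiguousarray(t),cv2.COLOR_BGR2HSV)
m=((hsv[...,1]<60)&(hsv[...,2]>60)).astype(np.uint8); k=np.zeros_like(m);k[165:208,292:372]=1
m=cv2.morphologyEx(m*k,cv2.MORPH_CLOSE,np.ones((5,5)))
c=max(cv2.findContours(m,0,2)[0],key=cv2.contourArea)
r=cv2.minAreaRect(c); P=w('top',cv2.boxPoints(r),.01); print(r,cv2.contourArea(c));print(P.round(4),P.mean(0).round(4))
for i in(0,1): d=P[i+1]-P[i];print(np.linalg.norm(d),np.degrees(np.arctan2(d[1],d[0])))
M=cv2.moments(m,True);print('centroid',w('top',[[M['m10']/M['m00'],M['m01']/M['m00']]],.01))
g=t[165:208,292:372].mean(2)
cv2.imwrite('pics/c6.png',cv2.resize(np.hstack([t[155:215,285:375]]),None,fx=8,fy=8,interpolation=cv2.INTER_CUBIC))
E
```

```text
t: 13.0
eef_pos: [0.3315, 0.1392, 0.2026]
tcp_rot: [3.139, 0.004, 2.849]
wrist_force: [-0.1, 0.2, -0.1]
finger_gap: 0.0601
finger_force: 0.0
((330.398193359375, 186.89698791503906), (60.926475524902344, 14.405771255493164), 14.38139533996582) 805.5
[[ 0.4644 -0.1506  0.01  ]
 [ 0.5098 -0.1639  0.01  ]
 [ 0.4554 -0.3567  0.01  ]
 [ 0.41   -0.343   0.01  ]] [ 0.4599 -0.2536  0.01  ]
0.047326810436074895 -16.23600943488633
0.20036283031371188 -105.74384531134928
centroid [[ 0.45999226 -0.2531572   0.01      ]]
```

View pics/c6.png

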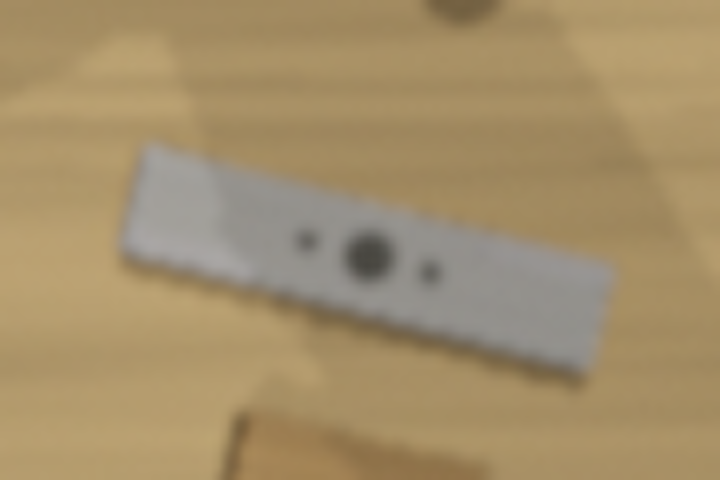

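The bare blade lies at centre (0.460,-0.254), yaw 74.2°; its bore is at crop (368,257). Now go above it and turn.

```bash
python3 -m pendant '[[0.7,[-30,-42,0],[0,0,0]],[0.7,[-30,-42,0],[0,0,0]],[0.7,[-30,-42,0],[0,0,0]],[0.7,[-30,-42,0],[0,0,0]],[0.7,[-30,-42,0],[0,0,0]],[0.7,[-30,-42,0],[0,0,0]],[0.7,[-30,-42,0],[0,0,0]],[0.7,[-27,-43,0],[0,0,0]]]';python3 -m pendant '[[0.7,[0,0,0],[0,0,9]],[0.7,[0,0,0],[0,0,10]],[0.7,[0,0,0],[0,0,10]],[0.7,[0,0,0],[0,0,10]],[0.7,[0,0,0],[0,0,10]],[0.7,[0,0,0],[0,0,10]],[0.7,[0,0,0],[0,0,10]],[0.7,[0,0,0],[0,0,10]]]';python3 -m pendant '[[0.7,[0,0,0],[0,0,10]],[0.7,[0,0,0],[0,0,0]],[0.7,[0,0,0],[0,0,0]]]'; python3 -c "
from h import *
t=env.get_image('top')[:,:,::-1];cv2.imwrite('r3t.png',t)
cv2.imwrite('pics/c7.png',np.hstack([crop(t,110,130,120,110,4),crop(t,285,130,75,110,4)]))
go(.46,-.254,.01,74.2)
print((pj('top',[[.3302,.1386,.0]])-[110,130]+.5)*4,(pj('top',[[.3302,.1386,.036]])-[110,130]+.5)*4)"
```

```text
t: 14.05
eef_pos: [0.4594, -0.2539, 0.1988]
tcp_rot: [3.141, -0.002, 2.849]
wrist_force: [0.4, -0.4, 1.0]
finger_gap: 0.0598
finger_force: 0.0
t: 15.05
eef_pos: [0.459, -0.2521, 0.1988]
tcp_rot: [-3.139, -0.001, 1.464]
wrist_force: [-0.5, -0.3, 0.1]
finger_gap: 0.0601
finger_force: 0.0
t: 15.42
eef_pos: [0.4593, -0.2523, 0.1996]
tcp_rot: [-3.14, -0.0, 1.299]
wrist_force: [-0.4, 0.0, 0.5]
finger_gap: 0.0597
finger_force: 0.0
shift mm [ -1.4   1.1 189.9]
turn deg [-0.1 -0.   0.2]
t 15.475 pos [ 0.4594 -0.2524  0.1999] yaw 74.4 j [-0.5   0.24 -0.    1.33 -0.    1.34] F [0.7 0.2 0.7]
[[407.80967761 401.03081667]] [[403.16478151 404.05945317]]
```

View pics/c7.png

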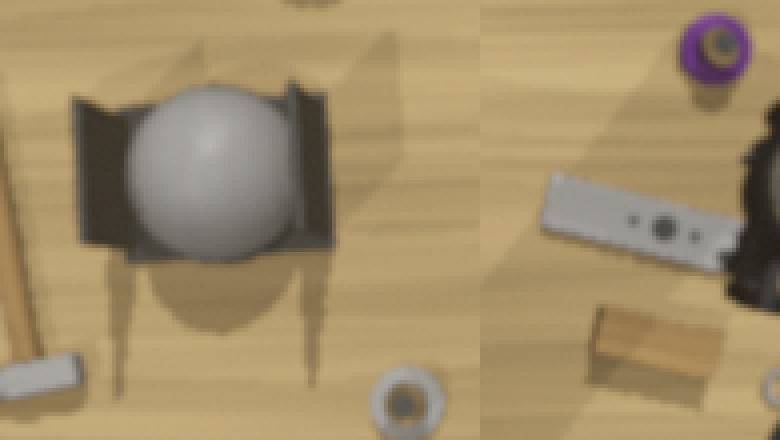

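Flange aside at crop (407,402), where predicted, so the TCP's horizontal reading agrees with the camera. Dome centre is at (215,174) as before. Descend to the blade, feeling for the bench.

```bash
python3 -m pendant '[[0.7,[-1.4,1.1,50],[0,0,0]],[0.7,[0,0,50],[0,0,0]],[0.7,[0,0,50],[0,0,0]],[0.7,[0,0,40],[0,0,0]],[0.7,[0,0,15],[0,0,0]],[0.7,[0,0,10],[0,0,0]],[0.7,[0,0,5],[0,0,0]],[0.7,[0,0,0],[0,0,0]]]';python3 -m pendant '[[0.7,[0,0,2],[0,0,0]],[0.7,[0,0,0],[0,0,0]]]';python3 -m pendant '[[0.7,[0,0,2],[0,0,0]],[0.7,[0,0,0],[0,0,0]]]';python3 -m pendant '[[0.7,[0,0,2],[0,0,0]],[0.7,[0,0,0],[0,0,0]]]'
```

```text
t: 16.48
eef_pos: [0.4609, -0.2544, -0.0189]
tcp_rot: [3.14, 0.0, 1.296]
wrist_force: [0.6, -0.3, 0.3]
finger_gap: 0.0599
finger_force: 0.0
t: 16.73
eef_pos: [0.4606, -0.2543, -0.0212]
tcp_rot: [3.141, 0.0, 1.296]
wrist_force: [-0.2, 0.8, -0.6]
finger_gap: 0.0597
finger_force: 0.0
t: 16.98
eef_pos: [0.4603, -0.2541, -0.0236]
tcp_rot: [-3.142, 0.0, 1.295]
wrist_force: [-0.1, 0.3, -0.2]
finger_gap: 0.0597
finger_force: 0.0
t: 17.23
eef_pos: [0.4602, -0.2541, -0.0257]
tcp_rot: [-3.141, 0.0, 1.295]
wrist_force: [0.3, -0.2, 0.4]
finger_gap: 0.0597
finger_force: 0.0
```

```bash
python3 -m pendant '[[0.7,[0,0,2],[0,0,0]],[0.3,[0,0,0],[0,0,0]],[0.3,[0,0,0],[0,0,0]],[0.3,[0,0,0],[0,0,0]],[0.3,[0,0,0],[0,0,0]],[0.3,[0,0,0],[0,0,0]]]' 60
```

```text
t: 17.98
eef_pos: [0.4606, -0.2544, -0.027]
tcp_rot: [3.141, 0.0, 1.295]
wrist_force: [-0.6, 0.1, 5.7]
finger_gap: 0.0253
finger_force: 2.9
```

The tips closed just over the blade's top face, so go 9 mm lower.

```bash
python3 -m pendant '[[0.7,[0,0,-3],[0,0,0]],[0.7,[0,0,0],[0,0,0]],[0.7,[0,0,0],[0,0,0]],[0.7,[0,0,6],[0,0,0]],[0.7,[0,0,3],[0,0,0]],[0.7,[0,0,0],[0,0,0]]]';python3 -m pendant '[[0.7,[0,0,3],[0,0,0]],[0.3,[0,0,0],[0,0,0]],[0.3,[0,0,0],[0,0,0]],[0.3,[0,0,0],[0,0,0]],[0.3,[0,0,0],[0,0,0]],[0.3,[0,0,0],[0,0,0]]]' 60
```

```text
t: 18.73
eef_pos: [0.46, -0.2539, -0.0341]
tcp_rot: [-3.141, -0.0, 1.295]
wrist_force: [-0.4, 0.2, 0.4]
finger_gap: 0.0598
finger_force: 0.0
t: 19.48
eef_pos: [0.4604, -0.2541, -0.0363]
tcp_rot: [3.141, 0.0, 1.295]
wrist_force: [-1.6, 1.0, 5.8]
finger_gap: 0.0427
finger_force: 61.9
```

```bash
python3 -m pendant '[[0.3,[0,0,-4],[0,0,0]],[0.3,[0,0,-16],[0,0,0]],[0.3,[0,0,-40],[0,0,0]],[0.3,[0,0,-45],[0,0,0]],[0.3,[0,0,-45],[0,0,0]],[0.3,[0,0,-45],[0,0,0]],[0.3,[0,0,-20],[0,0,0]],[0.3,[0,0,0],[0,0,0]]]' 80; python3 -c "
from h import *
print(env.observe()['torque'])
go(.516,.281,.18,3)"
```

```text
t: 20.48
eef_pos: [0.4609, -0.2544, 0.1793]
tcp_rot: [3.14, 0.001, 1.295]
wrist_force: [-0.4, 0.5, -6.5]
finger_gap: 0.0421
finger_force: 83.1
[-0.04051355  0.02832957 -0.00014411]
shift mm [530.2 -92.6  -1.2]
turn deg [ 0.1 -0.  71.2]
t 20.475 pos [ 0.4609 -0.2544  0.1793] yaw 74.2 j [-0.5   0.24 -0.04  1.28 -0.    1.34] F [-0.4  0.5 -6.5]
```

```bash
python3 -m pendant '[[0.3,[35,-6,0],[0,0,0]],[0.3,[44,-7,0],[0,0,0]],[0.3,[44,-8,0],[0,0,0]],[0.3,[44,-8,0],[0,0,0]],[0.3,[44,-8,0],[0,0,0]],[0.3,[44,-8,0],[0,0,0]],[0.3,[44,-8,0],[0,0,0]],[0.3,[44,-8,0],[0,0,0]]]';python3 -m pendant '[[0.3,[44,-8,0],[0,0,0]],[0.3,[44,-8,0],[0,0,0]],[0.3,[44,-8,0],[0,0,0]],[0.3,[35,-7,0],[0,0,0]],[0.3,[20,0,0],[0,0,0]],[0.3,[0,0,0],[0,0,6]],[0.3,[0,0,0],[0,0,10]],[0.3,[0,0,0],[0,0,10]]]';python3 -m pendant '[[0.3,[0,0,0],[0,0,10]],[0.3,[0,0,0],[0,0,10]],[0.3,[0,0,0],[0,0,10]],[0.3,[0,0,0],[0,0,10]],[0.3,[0,0,0],[0,0,5]],[0.3,[0,0,0],[0,0,0]],[0.3,[0,0,0],[0,0,0]]]'; python3 -c "
from h import *
print(env.observe()['torque'])
cv2.imwrite('r4t.png',env.get_image('top')[:,:,::-1]);cv2.imwrite('r4s.png',env.get_image('scene')[:,:,::-1])
go(.516,.281,.18,3)"
```

```text
t: 21.48
eef_pos: [0.4939, 0.0938, 0.1764]
tcp_rot: [-3.139, 0.002, 1.295]
wrist_force: [0.8, 0.3, -5.4]
finger_gap: 0.0426
finger_force: 83.0
t: 22.48
eef_pos: [0.5156, 0.2802, 0.1769]
tcp_rot: [-3.141, 0.003, 0.836]
wrist_force: [-0.0, 0.5, -5.3]
finger_gap: 0.0426
finger_force: 83.0
t: 23.35
eef_pos: [0.5519, 0.1733, 0.1778]
tcp_rot: [-3.047, 0.018, 0.249]
wrist_force: [-0.3, 0.3, -5.4]
finger_gap: 0.0421
finger_force: 83.4
[-0.20735727 -0.08117762 -0.00644649]
shift mm [  -8.2 -112.1    8.9]
turn deg [-5.3  1.5 11.3]
t 23.45 pos [0.5518 0.1741 0.1782] yaw 14.4 j [0.25 0.35 0.1  1.34 0.09 3.14] F [ 0.2  0.  -5.1]
```

Joint 6 hit its limit. The blade is symmetric, so turn the other way, to yaw 183. Level the tool first.

```bash
python3 -m pendant '[[0.3,[0,0,-20],[-5.3,1.5,-2]],[0.3,[0,0,0],[0,0,-8]],[0.3,[0,0,0],[0,0,-10]],[0.3,[0,0,0],[0,0,-10]],[0.3,[0,0,0],[0,0,-10]],[0.3,[0,0,0],[0,0,-10]],[0.3,[0,0,0],[0,0,-10]],[0.3,[0,0,0],[0,0,-10]]]';python3 -m pendant '[[0.3,[0,0,0],[0,0,-10]],[0.3,[0,0,0],[0,0,-10]],[0.3,[0,0,0],[0,0,-10]],[0.3,[0,0,0],[0,0,-10]],[0.3,[0,0,0],[0,0,-10]],[0.3,[0,0,0],[0,0,-10]],[0.3,[0,0,0],[0,0,-10]],[0.3,[0,0,0],[0,0,-10]]]';python3 -m pendant '[[0.3,[0,0,0],[0,0,-8]],[0.3,[0,0,0],[0,0,0]]]'; python3 -c "
from h import *
go(.516,.281,.18,183)"
```

```text
t: 24.45
eef_pos: [0.5539, 0.1684, 0.1984]
tcp_rot: [3.134, -0.009, 1.486]
wrist_force: [1.1, 0.7, -4.9]
finger_gap: 0.042
finger_force: 83.5
t: 25.45
eef_pos: [0.5539, 0.1684, 0.1984]
tcp_rot: [3.131, 0.006, 2.882]
wrist_force: [0.1, -0.7, -4.7]
finger_gap: 0.0423
finger_force: 83.5
t: 25.7
eef_pos: [0.5539, 0.1682, 0.1985]
tcp_rot: [3.132, 0.008, 3.014]
wrist_force: [-0.5, -0.2, -5.4]
finger_gap: 0.042
finger_force: 83.5
shift mm [ 52.1 106.9  19.1]
turn deg [  0.5   0.5 -10.3]
t 25.7 pos [0.5539 0.1682 0.1985] yaw 172.7 j [0.29 0.32 0.11 1.35 0.01 0.42] F [-0.5 -0.2 -5.4]
```

```bash
python3 -m pendant '[[0.3,[17,36,0],[0,0,0]],[0.3,[17,36,0],[0,0,0]],[0.3,[18,35,5],[0,0,0]],[0.3,[0,0,14],[0.5,0.5,-5.3]],[0.3,[0,0,0],[0,0,-5]],[0.3,[0,0,0],[0,0,0]],[0.3,[0,0,0],[0,0,0]]]'; python3 -c "
from h import *
print(env.observe()['torque'])
t=env.get_image('top')[:,:,::-1];s=env.get_image('scene')[:,:,::-1]
cv2.imwrite('r4t.png',t);cv2.imwrite('r4s.png',s)
go(.516,.281,.08,183)
cv2.imwrite('pics/c8.png',np.hstack([crop(t,110,120,100,110,4),crop(s,265,95,100,110,4)]))
c,q=np.cos(np.radians(3)),np.sin(np.radians(3));o=env.observe()['eef_pos']+[0,0,.0363]
P=[o+[a*c-b*q,a*q+b*c,h] for a in(-.1,.1) for b in (-.0225,.0225) for h in (0,.01)]
print(((pj('top',P)-[110,120]+.5)*4).round(),((pj('scene',P)-[265,95]+.5)*4+[400,0]).round())
"
```

```text
t: 26.58
eef_pos: [0.5165, 0.2805, 0.1803]
tcp_rot: [3.141, -0.0, -3.093]
wrist_force: [-0.5, -0.4, -5.5]
finger_gap: 0.0423
finger_force: 83.7
[-0.03912285 -0.02054704 -0.05832915]
shift mm [  0.6   0.6 100.4]
turn deg [ 0.  -0.  -0.2]
t 26.675 pos [0.5166 0.2803 0.1804] yaw -177.2 j [0.5  0.35 0.11 1.33 0.   0.45] F [ 0.1  0.2 -4.9]
[[201. 335.]
 [197. 335.]
 [134. 340.]
 [129. 340.]
 [182.  39.]
 [179.  36.]
 [116.  44.]
 [111.  41.]] [[483. 155.]
 [484. 145.]
 [511. 136.]
 [512. 127.]
 [671. 232.]
 [673. 222.]
 [697. 211.]
 [699. 201.]]
```

View pics/c8.png

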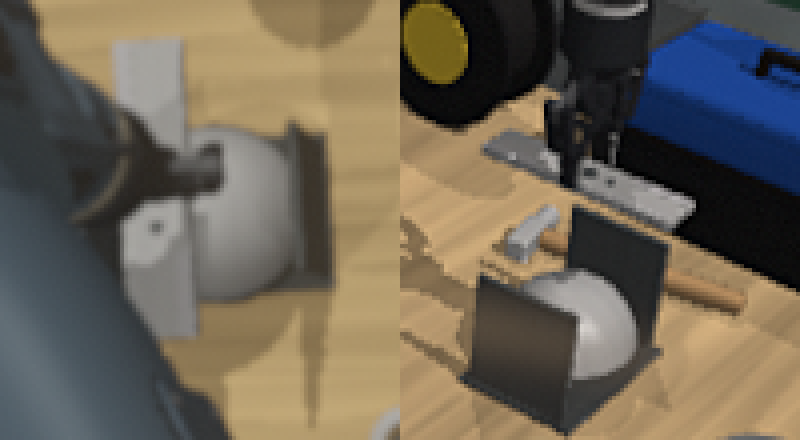

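Blade held level, and its corners match the prediction within about 2 mm. Lower gently.

```bash
python3 -m pendant '[[0.3,[0.6,0.6,25],[0,0,0]],[0.3,[0,0,30],[0,0,0]],[0.3,[0,0,25],[0,0,0]],[0.3,[0,0,15],[0,0,0]],[0.3,[0,0,8],[0,0,0]],[0.3,[0,0,3],[0,0,0]],[0.3,[0,0,0],[0,0,0]],[0.3,[0,0,0],[0,0,0]]]';python3 -m pendant '[[0.3,[0,0,1.5],[0,0,0]],[0.3,[0,0,0],[0,0,0]]]';python3 -m pendant '[[0.3,[0,0,1.5],[0,0,0]],[0.3,[0,0,0],[0,0,0]]]'; python3 -c "
from h import *
print(env.observe()['torque']);go(.516,.281,.0687,183)"
```

```text
t: 27.68
eef_pos: [0.5163, 0.2811, 0.0749]
tcp_rot: [3.141, 0.001, -3.09]
wrist_force: [-0.4, -0.4, -5.3]
finger_gap: 0.0422
finger_force: 83.6
t: 27.92
eef_pos: [0.5159, 0.2809, 0.0727]
tcp_rot: [3.141, -0.0, -3.09]
wrist_force: [-0.0, 0.2, -5.8]
finger_gap: 0.0422
finger_force: 83.6
t: 28.18
eef_pos: [0.5158, 0.2808, 0.071]
tcp_rot: [3.141, -0.001, -3.09]
wrist_force: [-1.1, 0.4, -4.8]
finger_gap: 0.0422
finger_force: 83.6
[-0.00189756  0.00762426 -0.02335906]
shift mm [-0.2  0.1  2.3]
turn deg [ 0. -0. -0.]
t 28.175 pos [0.5158 0.2808 0.071 ] yaw -177.0 j [ 0.5   0.41 -0.09  1.07  0.    0.45] F [-1.1  0.4 -4.8]
```

```bash
python3 -m pendant '[[0.3,[0,0,1],[0,0,0]],[0.3,[0,0,0],[0,0,0]]]';python3 -m pendant '[[0.3,[0,0,1],[0,0,0]],[0.3,[0,0,0],[0,0,0]]]';python3 -c "
from h import *
print(env.observe()['torque'],env.observe()['wrist_force'])"; python3 -m pendant '[[0.3,[0,0,0.7],[0,0,0]],[0.3,[0,0,0],[0,0,0]]]'; python3 -c "
from h import *
print(env.observe()['torque'],env.observe()['wrist_force'])"
```

```text
t: 28.42
eef_pos: [0.5158, 0.2809, 0.0701]
tcp_rot: [3.141, -0.001, -3.09]
wrist_force: [-0.1, 0.6, -5.5]
finger_gap: 0.0421
finger_force: 83.6
t: 28.68
eef_pos: [0.5158, 0.2809, 0.0691]
tcp_rot: [3.141, -0.001, -3.09]
wrist_force: [0.5, -0.7, -5.1]
finger_gap: 0.042
finger_force: 83.6
[ 0.01002293 -0.04612668  0.01961865] [ 0.45483152 -0.69359424 -5.10904994]
t: 28.92
eef_pos: [0.5159, 0.2809, 0.0688]
tcp_rot: [3.141, -0.0, -3.09]
wrist_force: [-0.7, 0.3, -1.5]
finger_gap: 0.0423
finger_force: 84.1
[-0.1212657   0.19766313 -0.07360869] [-0.67982523  0.30491831 -1.47369148]
```

```bash
python3 -m pendant '[[0.3,[0,0,0.5],[0,0,0]],[0.3,[0,0,0],[0,0,0]]]'; for i in 1 2 3; do python3 -c "
from h import *
env.get_image('top');o=env.observe();print(o['torque'].round(3),o['wrist_force'].round(2),o['tcp_rot'])"; done
```

```text
t: 29.18
eef_pos: [0.516, 0.281, 0.0687]
tcp_rot: [3.141, 0.0, -3.09]
wrist_force: [-2.6, -2.4, 4.9]
finger_gap: 0.042
finger_force: 84.8
[-0.349  0.679  0.037] [-3.56 -1.82  6.29] [ 3.14074615e+00  2.04318506e-04 -3.08978201e+00]
[-0.357  0.624  0.008] [-2.86 -2.49  5.58] [ 3.14071231e+00  2.46484437e-04 -3.08981051e+00]
[-0.348  0.685 -0.017] [-3.57 -2.01  5.7 ] [ 3.14069316e+00  2.50849640e-04 -3.08986675e+00]
```

```bash
python3 -m pendant '[[0.3,[0,0,-0.4],[0,0,0]],[0.3,[0,0,0],[0,0,0]],[0.3,[0,0,0],[0,0,0]]]' 20; python3 -m pendant '[[0.3,[0,0,0],[0,0,0]],[0.55,[0,0,0],[0,0,0]],[0.6,[0,0,0],[0,0,0]],[0.7,[0,0,0],[0,0,0]],[0.7,[0,0,0],[0,0,0]],[0.7,[0,0,0],[0,0,0]]]' 20
python3 - <<'E'
from h import *
cv2.imwrite('r5s.png',env.get_image('scene')[:,:,::-1]);cv2.imwrite('r5t.png',env.get_image('top')[:,:,::-1]);go(.516,.281,.0687,183)
E
```

```text
t: 29.7
eef_pos: [0.5159, 0.281, 0.0687]
tcp_rot: [3.141, -0.0, -3.09]
wrist_force: [-3.4, -2.0, 6.0]
finger_gap: 0.0423
finger_force: 84.8
t: 30.45
eef_pos: [0.5159, 0.2809, 0.0683]
tcp_rot: [3.141, -0.0, -3.09]
wrist_force: [-0.7, 0.2, -0.2]
finger_gap: 0.0597
finger_force: 0.0
shift mm [-0.1  0.1 -0.3]
turn deg [ 0. -0. -0.]
t 30.55 pos [0.5159 0.2809 0.0684] yaw -177.0 j [ 0.5   0.41 -0.09  1.07  0.    0.45] F [-0.7  0.7 -0.4]
```

```bash
python3 -m pendant '[[0.75,[0,0,-5],[0,0,0]],[0.75,[0,0,-10],[0,0,0]],[0.75,[0,0,-20],[0,0,0]],[0.75,[0,0,-40],[0,0,0]],[0.75,[0,0,-45],[0,0,0]],[0.75,[0,0,0],[0,0,0]]]'
python3 - <<'E'
from h import *
cv2.imwrite('r6s.png',env.get_image('scene')[:,:,::-1]);cv2.imwrite('r6t.png',env.get_image('top')[:,:,::-1])
go(.3302,.1386,.2,253.2)
# predicted level blade top-face corners
c,q=np.cos(np.radians(3)),np.sin(np.radians(3));o=np.array([.516,.281,.115])
P=[o+[a*c-b*q,a*q+b*c,0] for a,b in((-.1,-.0225),(-.1,.0225),(.1,.0225),(.1,-.0225))]
print(pj('top',P).round(1),pj('scene',P).round(1))
E
```

```text
t: 31.3
eef_pos: [0.5178, 0.2819, 0.1929]
tcp_rot: [3.138, 0.006, -3.09]
wrist_force: [0.8, -0.2, -0.6]
finger_gap: 0.0641
finger_force: 0.0
shift mm [ 193.1 -132.5  -11.2]
turn deg [  0.    0.1 -70.2]
t 31.4 pos [0.5162 0.281  0.1891] yaw -177.0 j [0.5  0.35 0.13 1.35 0.   0.45] F [-1.   0.2  0.4]
[[168.  203.7]
 [152.7 204.8]
 [148.6 137.8]
 [163.7 136.6]] [[283.4 155.9]
 [290.1 151.1]
 [334.3 170.5]
 [328.  176. ]]
```

```bash
python3 -m pendant '[[0.75,[32,-22,0],[0,0,0]],[0.75,[40,-28,0],[0,0,0]],[0.75,[40,-28,0],[0,0,0]],[0.75,[40,-27,0],[0,0,0]],[0.75,[40,-27,0],[0,0,0]],[0.75,[0,0,0],[0,0,-10]],[0.75,[0,0,0],[0,0,-10]],[0.75,[0,0,0],[0,0,-10]]]';python3 -m pendant '[[0.75,[0,0,0],[0,0,-10]],[0.75,[0,0,0],[0,0,-10]],[0.75,[0,0,0],[0,0,-10]],[0.75,[0,0,0],[0,0,-10]],[0.75,[0,0,0],[0,0,0]],[0.75,[0,0,0],[0,0,0]]]'
python3 - <<'E'
from h import *
t=env.get_image('top')[:,:,::-1];s=env.get_image('scene')[:,:,::-1]
cv2.imwrite('r7t.png',t);cv2.imwrite('r7s.png',s)
go(.3302,.1386,.0,253.2)
# ends of the blade: extremes of grey pixels along the axis
for n,im,box in(('top',t,(125,190,120,225)),('scene',s,(270,345,140,185))):
    g=np.ascontiguousarray(im); h=cv2.cvtColor(g,cv2.COLOR_BGR2HSV)
    x0,x1,y0,y1=box
    m=(h[y0:y1,x0:x1,1]<50)&(h[y0:y1,x0:x1,2]>95)
    print(n)
    for r in range(0,y1-y0,1 if n=='scene' else 2): print(y0+r,''.join('#' if v else '.' for v in m[r]))
E
```

```text
t: 32.4
eef_pos: [0.3302, 0.1387, 0.1876]
tcp_rot: [3.141, -0.002, -2.561]
wrist_force: [-0.1, -0.4, -0.2]
finger_gap: 0.0643
finger_force: 0.0
t: 33.15
eef_pos: [0.3307, 0.1389, 0.188]
tcp_rot: [3.14, -0.0, -1.872]
wrist_force: [0.1, 0.3, -0.0]
finger_gap: 0.0643
finger_force: 0.0
shift mm [  0.6   0.3 188.2]
turn deg [ 0.1  0.  -0.4]
t 33.25 pos [0.3308 0.139  0.1882] yaw -107.2 j [ 0.4  -0.05 -0.35  1.26  0.   -0.87] F [-0.3  0.7 -0.2]
top
120 .................................................................
122 .................................................................
124 .................................................................
126 .................................................................
128 .................................................................
130 .................................................................
132 .................................................................
134 .................................................................
136 .................................................................
138 ...................
[... 5962 characters left out ...]
........................###########......###................
177 .......................................######.#####.##...##................
178 .......................................###########.###.....................
179 .......................................###############.....................
180 .......................................###############.....................
181 ......................................################.....................
182 ......................................################.....................
183 ......................................################.....................
184 ......................................###############.....#................
```

The blade is balanced: its ends sit at rows 137–205 (top) and corners at (284,155)/(334,171) (scene), both matching a level, centred prediction. Now regrasp the flange at 90° to the first grip.

```bash
python3 -m pendant '[[0.75,[0.5,0.3,45],[0,0,0]],[0.75,[0,0,45],[0,0,0]],[0.75,[0,0,45],[0,0,0]],[0.75,[0,0,35],[0,0,0]],[0.75,[0,0,20],[0,0,0]],[0.75,[0,0,8],[0,0,0]],[0.75,[0,0,4],[0,0,0]],[0.75,[0,0,0],[0,0,0]]]';python3 -m pendant '[[0.1,[0,0,0],[0,0,0]],[0.1,[0,0,0],[0,0,0]],[0.1,[0,0,0],[0,0,0]],[0.1,[0,0,0],[0,0,0]],[0.1,[0,0,0],[0,0,0]],[0.1,[0,0,0],[0,0,0]]]' 40; python3 -c "
from h import *
go(.3302,.1386,.0,253.2)"
```

```text
t: 34.25
eef_pos: [0.3309, 0.139, -0.0132]
tcp_rot: [3.142, 0.001, -1.868]
wrist_force: [0.3, -0.1, -0.5]
finger_gap: 0.064
finger_force: 0.0
t: 35.0
eef_pos: [0.3306, 0.139, -0.0129]
tcp_rot: [3.141, 0.001, -1.868]
wrist_force: [-3.3, 0.1, 10.5]
finger_gap: 0.0346
finger_force: 38.7
shift mm [  0.5   0.2 -12.9]
turn deg [ 0.   0.1 -0.2]
t 35.0 pos [ 0.3306  0.139  -0.0129] yaw -107.0 j [ 0.4   0.15 -0.73  0.68  0.   -0.88] F [-3.3  0.1 10.5]
```

```bash
python3 -m pendant '[[0.1,[0,0,-5],[0,0,0]],[0.1,[0,0,-20],[0,0,0]],[0.1,[0,0,-45],[0,0,0]],[0.1,[0,0,-45],[0,0,0]],[0.1,[0,0,-45],[0,0,0]],[0.1,[0,0,-40],[0,0,0]],[0.1,[0,0,0],[0,0,0]]]'; python3 -c "
from h import *
go(.516,.281,.18,253.2)"
```

```text
t: 35.88
eef_pos: [0.332, 0.1392, 0.1887]
tcp_rot: [-3.138, 0.003, -1.868]
wrist_force: [0.1, -0.7, -4.1]
finger_gap: 0.0343
finger_force: 41.3
shift mm [-189.4 -134.3    9.8]
turn deg [-0.2  0.2 -0.2]
t 35.875 pos [0.332  0.1392 0.1887] yaw -107.0 j [ 0.4  -0.05 -0.35  1.26  0.   -0.88] F [ 0.1 -0.7 -4.1]
```

```bash
python3 -m pendant '[[0.1,[-30,-21,0],[0,0,0]],[0.1,[-36,-25,0],[0,0,0]],[0.1,[-36,-26,0],[0,0,0]],[0.1,[-36,-26,0],[0,0,0]],[0.1,[-36,-26,0],[0,0,0]],[0.1,[-15,-10,0],[0,0,0]],[0.1,[0,0,0],[0,0,0]],[0.1,[0,0,0],[0,0,0]]]'; python3 -c "
from h import *
go(.516,.281,.102,253.2)"
```

```text
t: 36.88
eef_pos: [0.5129, 0.2794, 0.1852]
tcp_rot: [3.139, -0.002, -1.868]
wrist_force: [0.4, -0.0, -4.9]
finger_gap: 0.0341
finger_force: 41.2
shift mm [-2.5 -2.7 83.2]
turn deg [ 0.1 -0.1 -0.2]
t 36.875 pos [0.5129 0.2794 0.1852] yaw -107.0 j [ 0.5   0.35  0.12  1.34  0.   -0.78] F [ 0.4 -0.  -4.9]
```

```bash
python3 -m pendant '[[0.1,[-2.5,-2.7,20],[0,0,0]],[0.1,[0,0,25],[0,0,0]],[0.1,[0,0,20],[0,0,0]],[0.1,[0,0,10],[0,0,0]],[0.1,[0,0,3],[0,0,0]],[0.1,[0,0,0],[0,0,0]],[0.1,[0,0,0],[0,0,0]]]';python3 -m pendant '[[0.1,[0,0,1],[0,0,0]],[0.1,[0,0,0],[0,0,0]]]'; python3 -c "
from h import *
go(.516,.281,.102,253.2)"
```

```text
t: 37.75
eef_pos: [0.5177, 0.282, 0.1092]
tcp_rot: [-3.141, 0.001, -1.868]
wrist_force: [0.4, -0.2, -4.6]
finger_gap: 0.0342
finger_force: 41.3
t: 38.0
eef_pos: [0.5174, 0.2818, 0.1075]
tcp_rot: [3.141, 0.0, -1.868]
wrist_force: [-0.3, -0.0, -4.1]
finger_gap: 0.0342
finger_force: 41.3
shift mm [1.2 1.1 5.5]
turn deg [ 0.   0.  -0.2]
t 38.0 pos [0.5174 0.2818 0.1075] yaw -107.0 j [ 0.5   0.39 -0.02  1.16  0.   -0.78] F [-0.3 -0.  -4.1]
```

```bash
python3 -m pendant '[[0.1,[1,1,2],[0,0,0]],[0.1,[0,0,1],[0,0,0]],[0.1,[0,0,0],[0,0,0]],[0.1,[0,0,0],[0,0,0]]]';python3 -m pendant '[[0.1,[0,0,0.7],[0,0,0]],[0.1,[0,0,0],[0,0,0]]]';python3 -m pendant '[[0.1,[0,0,0.7],[0,0,0]],[0.1,[0,0,0],[0,0,0]]]'
```

```text
t: 38.5
eef_pos: [0.5161, 0.2811, 0.1044]
tcp_rot: [3.141, 0.0, -1.868]
wrist_force: [0.5, -0.5, -4.7]
finger_gap: 0.0342
finger_force: 41.3
t: 38.75
eef_pos: [0.5161, 0.2811, 0.1037]
tcp_rot: [3.141, 0.0, -1.868]
wrist_force: [-0.6, -0.1, -4.8]
finger_gap: 0.0337
finger_force: 41.3
t: 39.0
eef_pos: [0.5161, 0.2811, 0.1029]
tcp_rot: [3.141, 0.0, -1.868]
wrist_force: [0.6, 0.5, -3.8]
finger_gap: 0.0339
finger_force: 41.3
```

```bash
for i in 1; do python3 -m pendant '[[0.1,[0,0,0.5],[0,0,0]],[0.1,[0,0,0],[0,0,0]]]'; done;python3 -m pendant '[[0.1,[0,0,0.5],[0,0,0]],[0.1,[0,0,0],[0,0,0]]]' | grep -E 'eef|wrist'; python3 -m pendant '[[0.1,[0,0,0.4],[0,0,0]],[0.1,[0,0,0],[0,0,0]]]' | grep -E 'eef|wrist'
```

```text
t: 39.25
eef_pos: [0.5161, 0.2811, 0.1024]
tcp_rot: [3.141, 0.0, -1.868]
wrist_force: [-0.1, 0.0, -3.2]
finger_gap: 0.0344
finger_force: 41.3
eef_pos: [0.5161, 0.2812, 0.1021]
wrist_force: [-1.0, -0.2, -3.5]
eef_pos: [0.5162, 0.2813, 0.102]
wrist_force: [-1.1, 0.3, 3.3]
```

```bash
python3 -m pendant '[[0.35,[0,0,-0.2],[0,0,0]],[0.38,[0,0,0],[0,0,0]],[0.42,[0,0,0],[0,0,0]],[0.46,[0,0,0],[0,0,0]],[0.55,[0,0,0],[0,0,0]],[0.7,[0,0,0],[0,0,0]],[0.75,[0,0,0],[0,0,0]],[0.75,[0,0,0],[0,0,0]]]' 20; python3 -m pendant '[[0.75,[0,0,-5],[0,0,0]],[0.75,[0,0,-15],[0,0,0]],[0.75,[0,0,-30],[0,0,0]],[0.75,[0,0,-40],[0,0,0]],[0.75,[0,0,-30],[0,0,0]],[0.75,[0,0,0],[0,0,0]]]'; python3 -c "
from h import *
go(.36,.15,.22)"
```

```text
t: 40.75
eef_pos: [0.5161, 0.2811, 0.1018]
tcp_rot: [3.141, 0.0, -1.868]
wrist_force: [1.2, 0.3, 0.6]
finger_gap: 0.0642
finger_force: 0.0
t: 41.5
eef_pos: [0.5174, 0.2817, 0.2253]
tcp_rot: [-3.138, 0.004, -1.868]
wrist_force: [-0.6, 0.0, -0.5]
finger_gap: 0.0641
finger_force: 0.0
shift mm [172.1 112.    4.2]
t 41.5 pos [0.5174 0.2817 0.2253] yaw -107.0 j [ 0.5   0.34  0.21  1.43  0.   -0.78] F [-0.6  0.  -0.5]
```

Move clear and check numerically.

```bash
python3 -m pendant '[[0.75,[38,24,0],[0,0,0]],[0.75,[44,29,0],[0,0,0]],[0.75,[44,29,0],[0,0,0]],[0.75,[44,29,0],[0,0,0]],[0.75,[0,0,0],[0,0,0]],[0.75,[0,0,0],[0,0,0]]]'
python3 - <<'E'
from h import *
t=env.get_image('top')[:,:,::-1];s=env.get_image('scene')[:,:,::-1]
print(pj('top',[[.516,.281,.12],[.516,.281,.151]]),pj('scene',[[.516,.281,.12],[.516,.281,.151]]))
for n,im,box in(('top',t,(125,190,134,208)),('scene',s,(270,345,140,182))):
    h=cv2.cvtColor(np.ascontiguousarray(im),cv2.COLOR_BGR2HSV); x0,x1,y0,y1=box; v=h[y0:y1,x0:x1]
    print(n)
    for r in range(0,y1-y0,1 if n=='scene' else 2): print(y0+r,''.join(' ' if a[1]>=50 or a[2]<60 else '0123456789'[int(a[2])*10//256] for a in v[r]))
E
```

```text
t: 42.25
eef_pos: [0.3605, 0.1511, 0.222]
tcp_rot: [-3.141, 0.001, -1.868]
wrist_force: [1.4, 1.2, 0.7]
finger_gap: 0.0644
finger_force: 0.0
[[157.76254216 170.39024851]
 [155.05451094 169.33059921]] [[308.3489088  161.91255221]
 [309.25329936 155.05646042]]
top
134                                                                  
136                                                                  
138                           6666666666666                          
140                          666666666666665                         
142                          666666666666666                         
144                          666666666666666                         
146                          666666666666666                         
148                          6666666666666665                        
150                          6666666666666655                        
152                          66666666666666554555            33      
154                          6666666666666665455555544      3332     
156     32                  566666666666666654555555555443322332   
[... 4400 characters left out ...]
73                                   2223466533333334556666666665             
174                                     2224675333334333556666665              
175                                        477753333333333456655               
176                                        58787533333333333565                
177                                        58787633333333432334                
178                                        5777764333333552 33                 
179                                       35777776433345653                    
180                                       35766666643456553                    
181                                       35666666653565553 2
```

Run:
```python
from h import *
a=env.get_image('scene').astype(int)
for _ in range(12): b=env.get_image('scene').astype(int)
print(abs(a-b)[140:190,270:345].max(), env.observe()['t']); print(env.sign_off())
```

```text
6 43.0
the job is handed in; nothing more can be done
None
```

The job is handed in at 43 s: the camera check showed the blade balanced level on the dome, with the flange neck up on its middle, both still and released.

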